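Press a brass bar home against the sprung plunger of a cutting jig

TASK

Take the longer of the two square brass bars, lay it in the channel of the small cutting jig with one end towards the sprung plunger, and push it along the channel against the plunger until its end sits firmly and flush against the dark stop block. Keep it pressed there, ready for the saw: your program finishes while still holding the bar against the stop, because the spring drives it back if you let go. Press without ramming, and leave the other things in the tray where they lie.

Things in the scene. Friction and masses are not known exactly. Their poses are not given: they have to be found in the camera images.
- long_bar: The work: solid square brass bar, 120 x 16 x 16 mm, about 0.25 kg, lying on the tray floor (z = 0). Origin at the centre of its underside, x along its length, z up. Both ends are alike. The tray's wooden walls stand about 65 mm high; open drawers, the bench and its vice beside and behind it are higher, so come in from well above.
- bar_centre (a point): The middle of the long bar: 8 mm above its origin, 60 mm from either end.
- short_bar: A bystander: the same square brass bar but only 70 x 16 x 16 mm. Origin at the centre of its underside, x along its length. It and the long bar may have changed places.
- jig: Cutting jig, fixed to the tray floor; place and yaw vary. Aluminium base plate 140 x 76 x 10 mm (jig x -75 to +65 mm, y -38 to +38 mm). Origin on the tray floor, x along the channel towards the stop, z up. The channel floor is the plate's top, z = 10 mm. With the long bar home the bar's centre is at jig x = -35 mm, y = 0, z = 18 mm.
- channel_mouth (a point): Open end of the channel, on its floor and middle line: jig x = -18 mm, y = 0, z = 10 mm. Two steel rails run from here to jig x = +20 mm, 12 mm high above the channel floor, 10 mm thick, inner faces 20 mm apart, so the 16 mm bar has 2 mm of play each side. The plate before the mouth is clear for fingers. The channel is open above.
- stop_block: Dark steel stop block of the jig, 28 x 52 x 36 mm (along the channel, across, high), standing on the plate behind the rails. Origin at the middle of the lower edge of its flat front face, which is the hard stop: jig x = +25 mm, y = 0, z = 10 mm (the channel floor); axes as the jig's.
- plunger_tip (a point): Flat front end of the plunger, a steel pin of 10 mm diameter that stands 15 mm out of the stop block's front face along the channel, axis 18 mm above the tray floor (the middle of a bar lying in the channel). It moves with the plunger; at rest at jig x = +10 mm.
- plunger (a joint): How far the plunger is pushed in, m: 0 at rest (15 mm out), 0.015 when its tip is level with the stop block's face, end of travel 0.018. Spring: about 5 N at rest, rising by 0.25 N per mm to about 9 N at 0.015; it returns by itself. A black button on the rear of the block moves out as it is pushed in.
- pliers: Bystander: teal-handled pliers, 36 x 149 x 12 mm, lying on the tray; origin at the centre of the underside, y along its length.
- tweezers: Bystander: steel tweezers, 15 x 140 x 10 mm, lying on the tray; origin at the centre of the underside, y along its length.
- block: Bystander: flat steel bench block, 75 x 75 x 22 mm; origin at the centre of its underside.
- spool: Bystander: solder wire spool, 52 mm across, 28 mm high; origin at the centre of its underside.
- cutters: Bystander: yellow and black side cutters, 38 x 138 x 12 mm; origin at the centre of the underside, y along its length.

How it is judged:
On the way:
1. the long bar is lifted off the tray in the gripper (height (world z) of long_bar above 0.018 m and contact force between the fingers and long_bar above 1 N), for 0.2 s.
At the end, for the whole second after the job is handed in: Through the last second the long bar lies in the channel (centre within 4 mm across and in height, 0.07 rad in direction), its end within 2 mm of the stop block and bearing on it with 1 to 40 N, plunger in by 13.5 mm or more, bar at rest and still held or pressed by the fingers (value of joint plunger above 0.0135 m and x of bar_centre in the frame of jig between -0.037 and -0.032 m and y of bar_centre in the frame of jig between -0.004 and 0.004 m and z of bar_centre in the frame of jig between 0.014 and 0.0215 m and angle between the x axis of long_bar and the x axis of jig, either way round below 0.07 rad and contact force between long_bar and stop_block between 1 and 40 N and contact force between the fingers and long_bar above 1 N and linear speed of long_bar below 0.02 m/s); the arm keeps its last pose, push and grip.
It fails at once if the bar is rammed against the stop block (over 70 N) (contact force between long_bar and stop_block above 70 N).
It fails at once if a bystander (short bar, pliers, tweezers, bench block, spool or cutters) moved by more than 30 mm (distance of any of short_bar, pliers, tweezers, block, spool, cutters from where it was at the start of the episode above 0.03 m).
It also fails if it takes over 53 s, if anything falls off the work surface, if the arm or the gripper's body presses on something with over 40 N, if the wrist force passes 120 N, or if a joint passes its speed limit or range.

ROBOT

A 6-joint arm with a two-finger parallel gripper is mounted at the origin on a cart in front of the work surface, level with it; the furniture and walls round the work are solid. World frame = base frame: x ahead of the robot, y to its left, z up, the work surface at z = 0. Lengths are in m, angles in rad, forces in N, time in s.
With the tool pointing down it reaches from about 0.3 to 0.875 m from the base axis. Payload 6.4 kg.
Tool frame: the origin (TCP) lies at the very end of the fingers, on their centre line; the grasp point (between the pads) lies 19 mm behind it; z points along the fingers, y is the line along which they close (so a half turn about z gives the same grasp; the last joint's range is limited). The gripper opens to 85 mm and grips with 20 to 120 N. Pads are 22 mm wide; open, the fingers measure 114 mm over their backs; the gripper's body (76 mm by 85 mm) begins 54 mm behind the grasp point. The pads swing forward as they close: fully open they stand 13 mm farther back than shut.
Start: joints at [-1.417, 0.181, 1.607, -0, 1.354, -0.206], TCP at [0.202, -0.538, 0.231] pointing down, gripper open.
Joint ranges: [-2.99, 2.99], [-0.89, 2.07], [0.3, 2.58], [-1.14, 4.28], [0, 2.63], [-3.12, 3.12]. Speed limits (rad/s): [2.57, 2.57, 3.01, 3.14, 3.14, 3.14].

INTERFACE

Orientations are given as a unit quaternion [w, x, y, z].
In Python, from bench import ctrl gives the robot as it stands.
- The arm moves only by the tool jog_arm, never from a script. Its argument "series" is a list that holds one entry, the list of rows, each a list of 7 numbers: the shift along the tool's x, y, z in mm, then the turn, a rotation vector about the tool's x, y, z in rad, then the finger opening in mm, from 0 to 85.4. In form: [[[tx, ty, tz, rx, ry, rz, gripper], ...]]. A call has exactly 10 rows; each row shifts and turns the commanded pose from where the row before left it, along the tool's axes as they then stand; what a row does not reach is not made up. A row lasts 1/10 s, in which the tool goes at most 50 mm and 8.59 degrees, less where a joint would pass 70% of its speed; a pose out of reach is approached as far as the arm can. A call with a gripper value outside its range is refused whole. The fingers move at their own pace and stop on an object; the grip force is fixed at half the most. Time passes only in rows, so rows that do not move let the fingers close, or fill a call up. It gives the time, the measured TCP pose, the force, the opening and the grip force at its end, in the units of the state.
- ctrl.get_obs(): the state, without advancing time (a new reading comes with each control period).
- ctrl.camera(name): name is "side" or "top"; returns a dict with "frame" (400x640x3 uint8, blue, green, red), "z_map" (400x640 float32, m along the optical axis (not along the pixel's ray), 0 where there is no reading), "fx", "fy", "cx", "cy" (pixels), "xyz" and "rotation" of the camera in the world. Camera axes: x right, y down, z forward; pixel columns grow to the right and rows downward; lengths in m; the calibration is good to about 2 mm. A picture is of the moment at which its call begins.
- ctrl.hand_in(): hands the job in; it is judged then, once.
The state is a dict: "time_s": time; "q": joint angles; "dq": joint speeds; "joint_efforts": joint torques, N m; "eef_pos": TCP position; "eef_rot": TCP orientation; "wrist_force": force on the tool from outside, world axes, zero at the start; "torque": the same for the moment, N m; "opening": opening from 0.0 (shut) to 1.0 (fully open); "grasp_force": force on a finger pad.
Only numpy, scipy, OpenCV 4.12 (cv2) and the standard library are available. Lean on these libraries where they do the work, as an engineer would, in place of code of your own. Each camera call takes 0.05 s, during which the arm holds its last target. There are 200 camera calls.

## Working session

There is one attempt and no reset: what is moved stays moved. The work goes in short steps, Python scripts to look and compute and a tool call to move; the robot and the scene stay as the last step left them, time stands still between calls to the robot, and variables do not carry over. Pictures are saved under pics/ and viewed, at most 10 in all, crops included, and the job is handed in when it is done.

Besides the shell and the picture viewer there is one more tool, called after "Request:" as name(argument=value, ...), one argument or row to a line, values as JSON. jog_arm: Moves the arm, as the interface text tells. Its arguments: {"type":"object","properties":{"series":{"type":"array"}},"required":["series"]}

```bash
mkdir -p pics; cat > h.py <<'E'
import numpy as np, cv2
from bench import ctrl
def cam(n):
    c=ctrl.camera(n); return c
def cloud(c):
    v,u=np.mgrid[0:400,0:640]; z=c["z_map"]
    p=np.stack([(u-c["cx"])/c["fx"]*z,(v-c["cy"])/c["fy"]*z,z],-1)
    return p@np.array(c["rotation"]).T+np.array(c["xyz"])
E
python3 - <<'E'
from h import *
for n in("top","side"):
    c=cam(n); cv2.imwrite(f"pics/{n}0.png",c["frame"]); np.savez(f"{n}0.npz",**c)
    print(n,c["fx"],c["cx"],c["cy"],c["xyz"],np.round(c["rotation"],3).tolist(),np.shape(c["rotation"]))
print(ctrl.get_obs())
E
```

```text
top 501.39362846952275 317.6578355344814 205.7746692655292 [0.43068617 0.04901714 0.99253434] [-0.034, 0.713, -0.7, 0.026] (4,)
side 465.58298709951004 315.5764276743599 201.07688866011154 [0.1040064  0.65738503 0.67122494] [0.133, -0.26, 0.868, -0.401] (4,)
{'time_s': 0.1, 'q': array([-1.41728090e+00,  1.81456284e-01,  1.60787251e+00,  1.69080427e-05,
        1.35383735e+00, -2.06289688e-01]), 'dq': array([ 1.36157336e-05, -4.97242576e-04, -1.47413209e-03,  6.67274105e-04,
        2.11992366e-04,  1.11410502e-04]), 'joint_efforts': array([ 2.29186608e-04, -4.45876408e+01, -3.52237916e+01, -1.83516559e-04,
        4.12484194e-03,  3.86323268e-05]), 'eef_pos': array([ 0.20240352, -0.53767715,  0.2304973 ]), 'eef_rot': array([-7.86253648e-04,  9.83861155e-01,  1.78931854e-01,  2.90090627e-05]), 'wrist_force': array([0.06196276, 0.32512307, 0.11823007]), 'torque': array([ 0.03438615, -0.00441776, -0.00292037]), 'grasp_force': 0.0, 'opening': 1.0020729688865915}
```

View pics/top0.png

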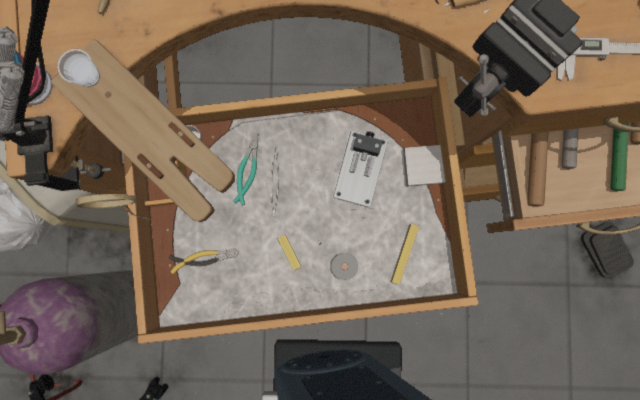

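View pics/side0.png

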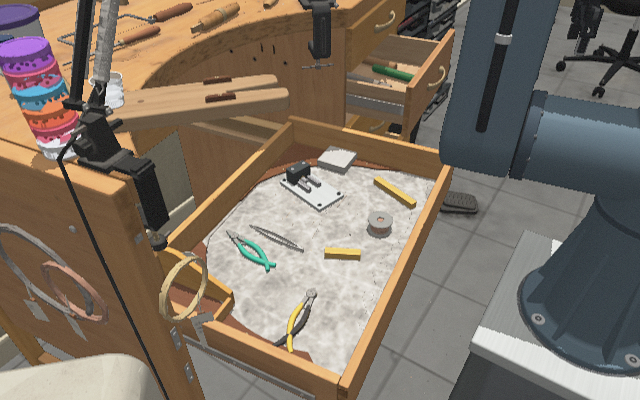

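The top view shows the long bar at about (405,254), the short bar at (289,252), the jig plate centre at (360,170) with its stop at (368,142), and the spool at (344,265). The side view agrees: long bar (395,192), jig (312,190).

```bash
cat >> h.py <<'E'
from scipy.spatial.transform import Rotation as R
def Rc(c):
    q=np.array(c["rotation"]); return R.from_quat(q[[1,2,3,0]]).as_matrix()
def ray(c,uv,z):
    uv=np.atleast_2d(np.float64(uv)); d=np.c_[(uv[:,0]-c["cx"])/c["fx"],(uv[:,1]-c["cy"])/c["fy"],np.ones(len(uv))]@Rc(c).T
    o=np.array(c["xyz"]); return o+d*((z-o[2])/d[:,2])[:,None]
def cloud(c):
    v,u=np.mgrid[0:400,0:640]; z=c["z_map"]
    p=np.stack([(u-c["cx"])/c["fx"]*z,(v-c["cy"])/c["fy"]*z,z],-1)
    return p@Rc(c).T+np.array(c["xyz"])
def blobs(c,mask,z,amin=60):
    n,l,s,ce=cv2.connectedComponentsWithStats(mask.astype(np.uint8))
    for i in range(1,n):
        if s[i,4]<amin: continue
        v,u=np.where(l==i); p=ray(c,np.c_[u,v],z)[:,:2]
        r=cv2.minAreaRect(np.float32(p*1000)); b=cv2.boxPoints(r)
        e=[b[1]-b[0],b[2]-b[1]]; e=max(e,key=np.linalg.norm)
        print("px",ce[i].round(1),s[i,4],"ctr mm",np.round(r[0],1),"size",np.round(r[1],1),"yaw",round(np.arctan2(e[1],e[0])%np.pi,4))
E
python3 - <<'E'
from h import *
for n in("top","side"):
    c=dict(np.load(n+"0.npz")); f=c["frame"]; hsv=cv2.cvtColor(f,cv2.COLOR_BGR2HSV)
    P=cloud(c); X,Y,Z=P[...,0],P[...,1],P[...,2]
    tray=(X>.25)&(X<.75)&(abs(Y)<.35)&(Z<.06)&(Z>-.02)
    print(n,"floor z",np.median(Z[tray]))
    br=cv2.inRange(hsv,(20,110,90),(32,255,255))>0
    print(" brass"); 
    m=br&tray; print(np.percentile(Z[m],[10,50,90]))
    if n=="top": v,u=np.where(m); 
    blobs(c,m,.016 if n=="top" else .010)
    print(" by height 5-15mm"); blobs(c,tray&(Z>.006)&(Z<.015)&(hsv[...,1]<60),.01,150)
    print(" dark"); m=tray&(hsv[...,2]<75)&(Z>.02); blobs(c,m,.046 if n=="top" else .04)
    print(" high"); m=tray&(Z>.017)&(X<.7); blobs(c,m,.03)
    if n=="top":
        ii=f[110:220,315:405]; cv2.imwrite("pics/jig.png",cv2.resize(ii,None,fx=5,fy=5,interpolation=cv2.INTER_CUBIC))
E
```

```text
top floor z 0.0004530293832076815
 brass
[0.00920175 0.01477852 0.01766111]
px [404.3 253.5] 450 ctr mm [ 423.7 -109.8] size [ 14.7 115.9] yaw 2.8242
px [288.6 251.7] 182 ctr mm [422.9 114.6] size [65.  11.3] yaw 0.4877
px [192.3 258.7] 206 ctr mm [406.2 301.4] size [16.  95.7] yaw 2.012
 by height 5-15mm
px [358.1 175. ] 1836 ctr mm [590.9 -22.9] size [ 75.7 139.7] yaw 2.8916
px [252.6 146.1] 155 ctr mm [632.5 189.1] size [21.5 53.9] yaw 2.8248
px [215.3 257.3] 297 ctr mm [410.4 264.9] size [ 23.6 104.4] yaw 1.874
 dark
px [465.6 121.3] 76 ctr mm [ 679.8 -221.3] size [39.3 12.5] yaw 0.1395
px [470.3 147.4] 83 ctr mm [ 628.  -232.7] size [30.8 18.5] yaw 0.2561
px [365.6 150.5] 92 ctr mm [618.7 -29.7] size [49.1  7. ] yaw 1.3379
px [421.7 299.2] 67 ctr mm [ 340.1 -139.6] size [ 5.6 60. ] yaw 1.703
px [366.6 305.4] 154 ctr mm [326.3 -35.8] size [  5.6 142.5] yaw 1.703
px [296.1 313.5] 129 ctr mm [308.4  98. ] size [  5.8 120.1] yaw 1.7052
px [186.3 326.5] 69 ctr mm [281.4 300.6] size [ 4.5 56.5] yaw 1.6988
 high
px [224.5 113.8] 596 ctr mm [691.3 243.7] size [ 16.  190.9] yaw 1.7036
px
[... 902 characters left out ...]
 ctr mm [621.7 -19.7] size [59.9 52.5] yaw 0.8542
 high
px [348.5 122.7] 303 ctr mm [ 672.1 -293.3] size [110.7  74.9] yaw 0.1331
px [367.8 152.5] 2524 ctr mm [ 537.5 -169.4] size [362.4 137.8] yaw 0.1253
px [300.6 174.7] 538 ctr mm [622.  -25.3] size [ 65.3 117. ] yaw 2.5298
px [400.2 284.9] 1050 ctr mm [301.1  54.9] size [  8.3 600.5] yaw 1.7036
px [194.7 230.2] 866 ctr mm [690.9 223.2] size [ 61.1 157.8] yaw 1.7432
px [380.1 219.9] 349 ctr mm [398.7   8.9] size [50.9 51.6] yaw 2.6892
px [164.2 266.1] 184 ctr mm [679.2 340.5] size [48.2 29. ] yaw 0.0816
px [189.4 277.8] 313 ctr mm [613.  330.7] size [56.2 27.5] yaw 0.1463
px [219.8 291.7] 487 ctr mm [550.6 325.4] size [35.6 95.3] yaw 2.872
```

View pics/jig.png

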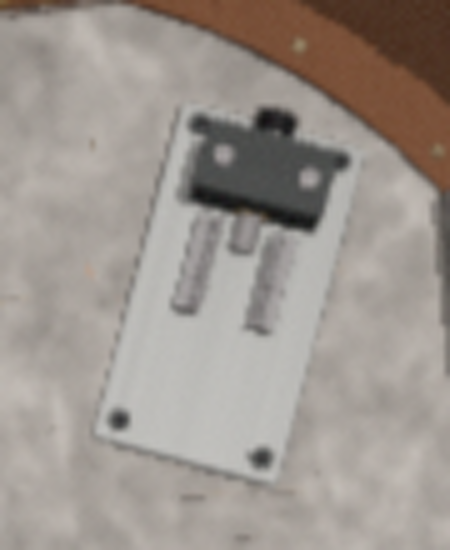

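Request:
jog_arm(
  series=[
    [[34.6,-33.2,0,0,0,0,85],[34.6,-33.2,0,0,0,0,85],[34.6,-33.2,0,0,0,0,60],[34.6,-33.2,0,0,0,0,50],[34.6,-33.2,0,0,0,0,50],[34.6,-33.2,0,0,0,0,50],[34.6,-33.2,0,0,0,0,50],[34.6,-33.2,0,0,0,0,50],[34.6,-33.2,0,0,0,0,50],[34.6,-33.2,0,0,0,0,50]],
  ],
)

```text
time_s: 1.1
eef_pos: [0.4097, -0.1037, 0.2313]
eef_rot: [0.0, 0.984, 0.179, 0.0]
wrist_force: [1.0, -0.5, 0.5]
opening: 0.586
grasp_force: 0.0
```

Request:
jog_arm(
  series=[
    [[0,0,0,0,0,0.113,50],[0,0,0,0,0,0.113,50],[0,0,0,0,0,0.113,50],[0,0,0,0,0,0.113,50],[0,0,0,0,0,0.113,50],[0,0,0,0,0,0.112,50],[0,0,0,0,0,0,50],[0,0,0,0,0,0,50],[0,0,0,0,0,0,50],[0,0,0,0,0,0,50]],
  ],
)

```text
time_s: 2.1
eef_pos: [0.4094, -0.1056, 0.2312]
eef_rot: [-0.0, 0.988, -0.157, -0.0]
wrist_force: [-0.0, 0.2, 0.2]
opening: 0.584
grasp_force: 0.0
```

```bash
cat >> h.py <<'E'
JO=np.array([595.7,-24.2]); JY=-0.250
def togo(x,y,z,yaw):
    o=ctrl.get_obs(); q=o["eef_rot"]; r=R.from_quat(q[[1,2,3,0]])
    w=np.array([x,y,z])-o["eef_pos"]*1000
    Rt=R.from_matrix(np.array([[np.cos(yaw),np.sin(yaw),0],[np.sin(yaw),-np.cos(yaw),0],[0,0,-1.]]).reshape(3,3))
    print("t",round(o["time_s"],1),"pos",(o["eef_pos"]*1000).round(1),"shift tool mm",r.inv().apply(w).round(1),"rot",(r.inv()*Rt).as_rotvec().round(4),"F",o["wrist_force"].round(1),"open",round(o["opening"]*85.4,1),"grip",round(o["grasp_force"],1))
def jig(x,y):
    c,s=np.cos(JY),np.sin(JY); return JO+np.array([c*x-s*y,s*x+c*y])
E
python3 - <<'E'
from h import *
u=np.array([np.cos(-.3174),np.sin(-.3174)]); g=np.array([423.7,-109.8])-15*u
print(g); togo(*g,60,-.3174)
c=cam("side"); hsv=cv2.cvtColor(c["frame"],cv2.COLOR_BGR2HSV)
E
```

```text
[ 409.44924877 -105.11853768]
t 2.1 pos [ 409.4 -105.6  231.2] shift tool mm [-1.000e-01 -5.000e-01  1.712e+02] rot [-0.      0.0001  0.0015] F [-0.   0.2  0.2] open 49.9 grip 0.0
```

Request:
jog_arm(
  series=[
    [[0,0,30,0,0,0,50],[0,0,40,0,0,0,50],[0,0,40,0,0,0,50],[0,0,40,0,0,0,50],[0,0,30,0,0,0,50],[0,0,20,0,0,0,50],[0,0,12,0,0,0,50],[0,0,8,0,0,0,50],[0,0,5,0,0,0,50],[0,0,2,0,0,0,50]],
  ],
)

```text
time_s: 3.15
eef_pos: [0.4099, -0.1059, 0.0045]
eef_rot: [0.0, 0.987, -0.158, 0.0]
wrist_force: [0.3, 0.1, 0.3]
opening: 0.589
grasp_force: 0.0
```

Request:
jog_arm(
  series=[
    [[0,0,0,0,0,0,30],[0,0,0,0,0,0,20],[0,0,0,0,0,0,10],[0,0,0,0,0,0,8],[0,0,0,0,0,0,8],[0,0,0,0,0,0,8],[0,0,0,0,0,0,8],[0,0,0,0,0,0,8],[0,0,0,0,0,0,8],[0,0,0,0,0,0,8]],
  ],
)

```text
time_s: 4.15
eef_pos: [0.4101, -0.1061, 0.0052]
eef_rot: [0.0, 0.987, -0.158, 0.001]
wrist_force: [-1.9, 0.1, 5.9]
opening: 0.169
grasp_force: 59.6
```

Request:
jog_arm(
  series=[
    [[0,0,-5,0,0,0,8],[0,0,-10,0,0,0,8],[0,0,-15,0,0,0,8],[0,0,-20,0,0,0,8],[0,0,-20,0,0,0,8],[0,0,-15,0,0,0,8],[0,0,-8,0,0,0,8],[0,0,-2,0,0,0,8],[0,0,0,0,0,0,8],[0,0,0,0,0,0,8]],
  ],
)

```text
time_s: 5.15
eef_pos: [0.4088, -0.1053, 0.0985]
eef_rot: [-0.0, 0.987, -0.158, -0.001]
wrist_force: [-0.8, -0.7, -2.9]
opening: 0.168
grasp_force: 58.7
```

```bash
python3 - <<'E'
from h import *
print(jig(-70,0)); togo(*jig(-70,0),100,JY)
E
```

```text
[527.87613048  -6.88172285]
t 5.2 pos [ 408.8 -105.3   98.5] shift tool mm [  82.5 -130.6   -1.5] rot [-0.0004  0.0015 -0.0672] F [-0.8 -0.7 -2.9] open 14.4 grip 58.7
```

Request:
jog_arm(
  series=[
    [[6,-9,0,0,0,0,8],[11,-18,0,0,0,0,8],[14,-22,0,0,0,0,8],[16,-25,0,0,0,0,8],[14,-22,0,0,0,0,8],[11,-18,0,0,0,0,8],[7,-11,0,0,0,0,8],[3.5,-5.6,0,0,0,0,8],[0,0,0,0,0,-0.034,8],[0,0,0,0,0,-0.033,8]],
  ],
)

```text
time_s: 6.15
eef_pos: [0.5281, -0.0072, 0.0987]
eef_rot: [0.0, 0.992, -0.124, -0.001]
wrist_force: [-0.2, -0.4, -3.5]
opening: 0.164
grasp_force: 58.8
```

Request:
jog_arm(
  series=[
    [[0,0,5,0,0,0,8],[0,0,10,0,0,0,8],[0,0,12,0,0,0,8],[0,0,10,0,0,0,8],[0,0,5,0,0,0,8],[0,0,2,0,0,0,8],[0,0,0,0,0,0,8],[0,0,0,0,0,0,8],[0,0,0,0,0,0,8],[0,0,0,0,0,0,8]],
  ],
)

```text
time_s: 7.15
eef_pos: [0.5289, -0.0073, 0.0558]
eef_rot: [0.0, 0.992, -0.125, 0.0]
wrist_force: [-0.1, -0.3, -4.1]
opening: 0.165
grasp_force: 58.8
```

```bash
python3 - <<'E'
from h import *
togo(*jig(-70,0),55,JY)
c=cam("top"); f=c["frame"]; hsv=cv2.cvtColor(f,cv2.COLOR_BGR2HSV); np.savez("top1.npz",**c)
s=cam("side"); np.savez("side1.npz",**s)
cv2.imwrite("pics/t1.png",np.hstack([cv2.resize(f[110:230,300:420],(400,400)),cv2.resize(s["frame"][120:240,260:380],(400,400))]))
P=cloud(c);Z=P[...,2]; m=(cv2.inRange(hsv,(18,90,60),(34,255,255))>0)&(P[...,0]>.45)&(P[...,0]<.7)&(abs(P[...,1])<.1)
print(np.percentile(Z[m],[10,50,90])); blobs(c,m,.067,20)
E
```

```text
t 7.2 pos [528.9  -7.3  55.8] shift tool mm [-1.1 -0.2  0.8] rot [-0.     -0.0009 -0.0001] F [-0.1 -0.3 -4.1] open 14.1 grip 58.8
[0.06383011 0.0662547  0.06774512]
px [347.9 214.6] 80 ctr mm [494.    3.2] size [15.5 17.8] yaw 2.8763
```

View pics/t1.png

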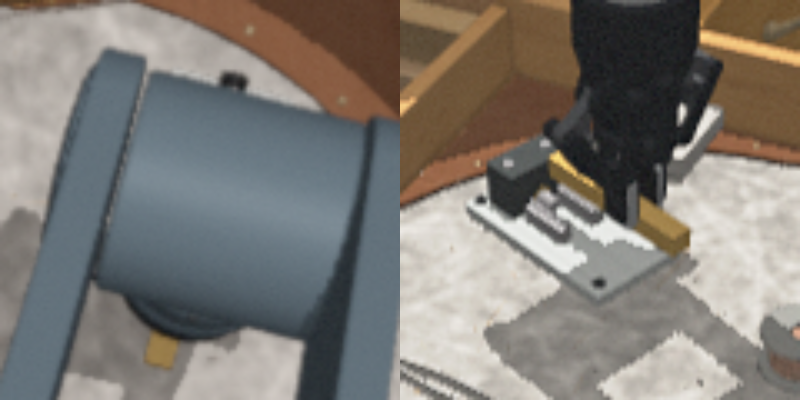

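The top view hides the bar's front under the wrist, with only the rear end visible at (348,215). The side view shows the bar level above the channel, with the rails just below at about (347,181). I'll compare the bar's sideways offset from the rails in the side view.

```bash
python3 - <<'E'
from h import *
c,s=np.cos(JY),np.sin(JY)
def J(p): d=p[...,:2]*1000-JO; return np.stack([c*d[...,0]+s*d[...,1],-s*d[...,0]+c*d[...,1],p[...,2]*1000],-1)
for n in("top0","side0","top1","side1"):
    k=dict(np.load(n+".npz")); P=J(cloud(k)); hsv=cv2.cvtColor(k["frame"],cv2.COLOR_BGR2HSV)
    X,Y,Z=P[...,0],P[...,1],P[...,2]
    if n[-1]=="0":
        for sg in(1,-1):
            m=(X>-14)&(X<16)&(Y*sg>7)&(Y*sg<23)&(Z>19.5)&(Z<25)
            print(n,"rail",sg,m.sum(),"Y",np.percentile(Y[m],[3,50,97]).round(1),"Z",np.median(Z[m]).round(1))
        m=(X<-20)&(X>-70)&(abs(Y)<45)&(Z>6.5)&(Z<14); print(n,"plate Y",np.percentile(Y[m],[1,50,99]).round(1))
        m=(X<20)&(X>-80)&(abs(Y)<20)&(Z>6.5)&(Z<14); print(n,"plate rear X",X[m].min().round(1))
    else:
        br=(cv2.inRange(hsv,(18,80,50),(34,255,255))>0)&(X>-125)&(X<20)&(abs(Y)<25)
        m=br&(Z>64.5); print(n,"bar top",m.sum(),"Z",np.percentile(Z[br],[2,50,98]).round(1))
        for a in range(-120,20,10):
            q=m&(X>a)&(X<=a+10)
            if q.sum()>5: print("  ",a,q.sum(),"Y",np.percentile(Y[q],[3,50,97]).round(1),"Z",np.median(Z[q]).round(1))
        print("rear X",np.percentile(X[br],[1,99]).round(1))
    # side edge by rays: rows of hue boundary skipped
E
```

```text
top0 rail 1 67 Y [ 9.9 15.  19.7] Z 21.8
top0 rail -1 66 Y [-19.5 -14.8 -10. ] Z 22.3
top0 plate Y [-37.1   0.3  37.1]
top0 plate rear X -74.4
side0 rail 1 41 Y [11.1 15.2 21.1] Z 22.1
side0 rail -1 39 Y [-19.8 -12.5  -8.6] Z 22.5
side0 plate Y [-36.2   3.1  39.1]
side0 plate rear X -72.5
top1 bar top 68 Z [ 62.4  66.3 195.9]
   -120 13 Y [-4.4  0.8  7.6] Z 66.3
   -110 43 Y [-5.8  1.8  9.1] Z 66.8
   -100 12 Y [-5.9  2.   9.1] Z 67.2
rear X [-113.7  -97.3]
side1 bar top 127 Z [52.8 64.2 68. ]
   -120 8 Y [-3.4  4.1  9.3] Z 66.2
   -110 22 Y [-5.9  1.6  8.5] Z 66.1
   -100 22 Y [-5.7  2.3 11.1] Z 66.3
   -90 23 Y [-4.9  1.6 10.3] Z 66.2
   -80 17 Y [-7.3 -2.9  4.4] Z 67.0
   -10 8 Y [3.5 7.  9.4] Z 66.0
   0 9 Y [2.3 4.4 9. ] Z 66.1
rear X [-112.     5.9]
```

Request:
jog_arm(
  series=[
    [[-1.5,1.3,0,0,0,0,8],[-1.5,0,2,0,0,0,8],[0,0,6,0,0,0,8],[0,0,6,0,0,0,8],[0,0,5,0,0,0,8],[0,0,3,0,0,0,8],[0,0,2,0,0,0,8],[0,0,2,0,0,0,8],[0,0,0,0,0,0,8],[0,0,0,0,0,0,8]],
  ],
)

```text
time_s: 8.25
eef_pos: [0.5254, -0.0078, 0.0294]
eef_rot: [-0.0, 0.992, -0.125, 0.0]
wrist_force: [-0.6, 0.6, -3.7]
opening: 0.166
grasp_force: 58.8
```

Request:
jog_arm(
  series=[
    [[0,0,2,0,0,0,8],[0,0,2,0,0,0,8],[0,0,2,0,0,0,8],[0,0,2,0,0,0,8],[0,0,1.5,0,0,0,8],[0,0,1,0,0,0,8],[0,0,1,0,0,0,8],[0,0,1,0,0,0,8],[0,0,0,0,0,0,8],[0,0,0,0,0,0,8]],
  ],
)

```text
time_s: 9.25
eef_pos: [0.5253, -0.0078, 0.0168]
eef_rot: [-0.0, 0.992, -0.125, 0.0]
wrist_force: [0.7, 0.1, -2.8]
opening: 0.161
grasp_force: 58.8
```

```bash
python3 - <<'E'
from h import *
togo(*jig(-70,-1.3),16,JY)
s=cam("side"); np.savez("side2.npz",**s)
cv2.imwrite("pics/s2.png",cv2.resize(s["frame"][140:240,250:390],(784,560),interpolation=cv2.INTER_CUBIC))
E
```

```text
t 9.2 pos [525.3  -7.8  16.8] shift tool mm [ 2.2 -0.2  0.8] rot [-0.     -0.     -0.0002] F [ 0.7  0.1 -2.8] open 13.7 grip 58.8
```

View pics/s2.png

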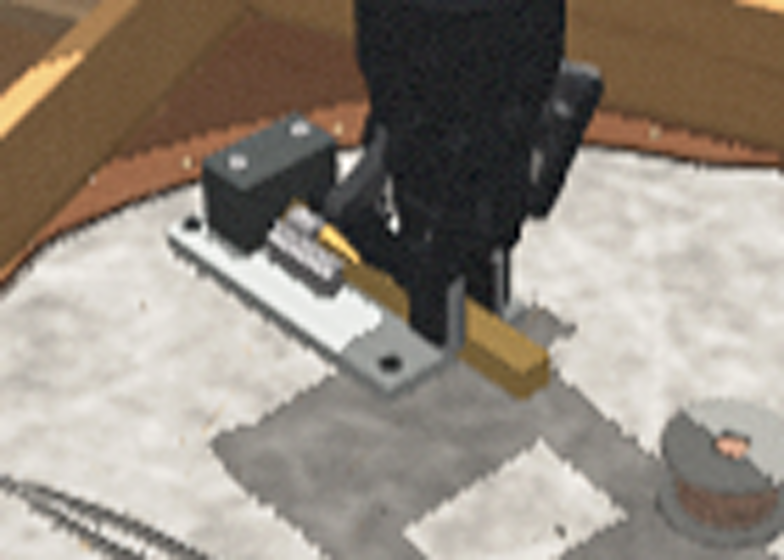

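The bar's end sits between the rails at about (340,245) in the crop, with no side force. I'll set it down and advance.

Request:
jog_arm(
  series=[
    [[0,0,0.5,0,0,0,8],[0,0,0.4,0,0,0,8],[1,0,0,0,0,0,8],[1,0,0,0,0,0,8],[1,0,0,0,0,0,8],[1,0,0,0,0,0,8],[1,0,0,0,0,0,8],[0,0,0,0,0,0,8],[0,0,0,0,0,0,8],[0,0,0,0,0,0,8]],
  ],
)

```text
time_s: 10.3
eef_pos: [0.5301, -0.009, 0.0159]
eef_rot: [-0.0, 0.992, -0.125, -0.0]
wrist_force: [-1.5, -0.5, -2.9]
opening: 0.162
grasp_force: 58.8
```

Request:
jog_arm(
  series=[
    [[1,0,0,0,0,0,8],[1,0,0,0,0,0,8],[1,0,0,0,0,0,8],[1,0,0,0,0,0,8],[1,0,0,0,0,0,8],[1,0,0,0,0,0,8],[1,0,0,0,0,0,8],[1,0,0,0,0,0,8],[0,0,0,0,0,0,8],[0,0,0,0,0,0,8]],
  ],
)

```text
time_s: 11.3
eef_pos: [0.5364, -0.0106, 0.0154]
eef_rot: [-0.0, 0.992, -0.125, -0.002]
wrist_force: [-5.2, 1.3, -0.1]
opening: 0.16
grasp_force: 59.1
```

Request:
jog_arm(
  series=[
    [[1,0,0,0,0,0,8],[1,0,0,0,0,0,8],[1,0,0,0,0,0,8],[1,0,0,0,0,0,8],[1,0,0,0,0,0,8],[1,0,0,0,0,0,8],[1,0,0,0,0,0,8],[1,0,0,0,0,0,8],[0,0,0,0,0,0,8],[0,0,0,0,0,0,8]],
  ],
)

```text
time_s: 12.3
eef_pos: [0.5435, -0.0124, 0.0153]
eef_rot: [-0.0, 0.992, -0.125, -0.002]
wrist_force: [-8.1, 2.0, 2.1]
opening: 0.166
grasp_force: 59.4
```

Request:
jog_arm(
  series=[
    [[0.5,0,0,0,0,0,8],[0.5,0,0,0,0,0,8],[0.5,0,0,0,0,0,8],[0.5,0,0,0,0,0,8],[0,0,0,0,0,0,8],[0,0,0,0,0,0,8],[0,0,0,0,0,0,8],[0,0,0,0,0,0,8],[0,0,0,0,0,0,8],[0,0,0,0,0,0,8]],
  ],
)

```text
time_s: 13.3
eef_pos: [0.5451, -0.0128, 0.0153]
eef_rot: [-0.0, 0.992, -0.125, -0.003]
wrist_force: [-8.6, 1.3, 3.0]
opening: 0.164
grasp_force: 59.6
```

Request:
jog_arm(
  series=[
    [[0.5,0,0,0,0,0,8],[0.5,0,0,0,0,0,8],[0.5,0,0,0,0,0,8],[0.5,0,0,0,0,0,8],[0,0,0,0,0,0,8],[0,0,0,0,0,0,8],[0,0,0,0,0,0,8],[0,0,0,0,0,0,8],[0,0,0,0,0,0,8],[0,0,0,0,0,0,8]],
  ],
)

```text
time_s: 14.3
eef_pos: [0.5469, -0.0132, 0.0153]
eef_rot: [-0.0, 0.992, -0.125, -0.003]
wrist_force: [-10.2, 1.8, 3.8]
opening: 0.172
grasp_force: 59.7
```

Request:
jog_arm(
  series=[
    [[0.5,0,0,0,0,0,8],[0.5,0,0,0,0,0,8],[0.5,0,0,0,0,0,8],[0.5,0,0,0,0,0,8],[0,0,0,0,0,0,8],[0,0,0,0,0,0,8],[0,0,0,0,0,0,8],[0,0,0,0,0,0,8],[0,0,0,0,0,0,8],[0,0,0,0,0,0,8]],
  ],
)

```text
time_s: 15.3
eef_pos: [0.5473, -0.0133, 0.0153]
eef_rot: [-0.0, 0.992, -0.124, -0.005]
wrist_force: [-15.3, 4.0, 10.3]
opening: 0.17
grasp_force: 60.5
```

Request:
jog_arm(
  series=[
    [[0.5,0,0,0,0,0,8],[0.5,0,0,0,0,0,8],[0.5,0,0,0,0,0,8],[0,0,0,0,0,0,8],[0,0,0,0,0,0,8],[0,0,0,0,0,0,8],[0,0,0,0,0,0,8],[0,0,0,0,0,0,8],[0,0,0,0,0,0,8],[0,0,0,0,0,0,8]],
  ],
)

```text
time_s: 16.3
eef_pos: [0.5474, -0.0133, 0.0152]
eef_rot: [-0.001, 0.992, -0.124, -0.006]
wrist_force: [-20.4, 4.4, 15.6]
opening: 0.167
grasp_force: 61.2
```

```bash
python3 - <<'E'
from h import *
togo(*jig(-50,-1.3),15,JY)
s=cam("side"); t=cam("top")
k=lambda f:cv2.resize(f,(400,400),interpolation=cv2.INTER_CUBIC)
cv2.imwrite("pics/s3.png",np.hstack([k(s["frame"][150:230,270:350]),k(t["frame"][120:220,310:410])]))
c,sn=np.cos(JY),np.sin(JY)
for n,f in(("side",s),("top",t)):
    p=cloud(f); d=p[...,:2]*1000-JO; X=c*d[...,0]+sn*d[...,1]; Y=-sn*d[...,0]+c*d[...,1]; Z=p[...,2]*1000
    hsv=cv2.cvtColor(f["frame"],cv2.COLOR_BGR2HSV)
    br=(cv2.inRange(hsv,(18,80,50),(34,255,255))>0)&(X>-125)&(X<40)&(abs(Y)<25)&(Z<35)
    if br.sum()>5: print(n,br.sum(),"X",np.percentile(X[br],[1,99]).round(1),"Y",np.percentile(Y[br&(Z>24)],[3,97]).round(1),"Z",np.percentile(Z[br],[5,95]).round(1))
togo(*jig(-50,-1.3),15,JY)
E
```

```text
t 16.3 pos [547.4 -13.3  15.2] shift tool mm [-0.5 -0.1  0.2] rot [0.0006 0.0126 0.0007] F [-20.4   4.4  15.6] open 14.2 grip 61.2
side 199 X [-93.   25.6] Y [-8.   8.7] Z [13.4 27.2]
top 92 X [-94.5 -74. ] Y [-6.6  7.4] Z [21.5 28.3]
t 16.4 pos [547.4 -13.3  15.2] shift tool mm [-0.5 -0.1  0.2] rot [0.0006 0.0125 0.0007] F [-21.7   3.1  16.1] open 14.2 grip 61.2
```

View pics/s3.png

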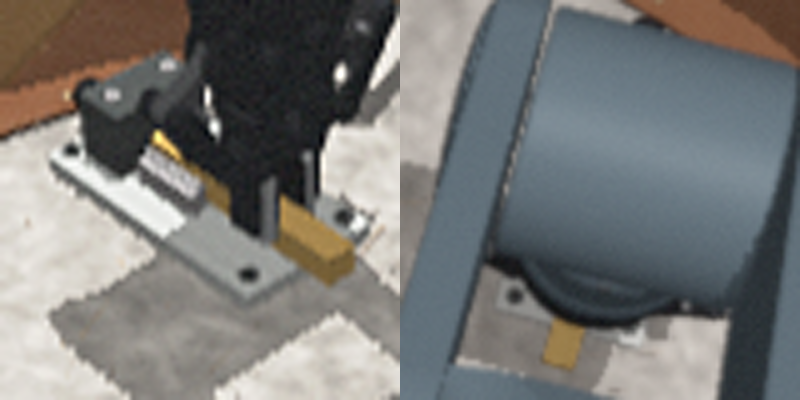

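The bar's end meets the stop block at about (155,140), and the button stands out at the rear at (85,90). Measured bar ends are at jig x of about -94.5 and +25, and it bears on the stop with about 12 N after the spring.

```bash
python3 -c "
from h import *
print(ctrl.hand_in())"
```

```text
the job is handed in; nothing more can be done
None
```

I handed the job in with the long bar lying in the channel, its end flush on the stop block and still gripped, pressing on the stop with an estimated 12 N; the judge's verdict was not shown.

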